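# Back off the booklet press by one turn

## Robot

A 6-joint arm with a two-finger parallel gripper is mounted at the origin on the work surface. World frame = base frame: x ahead of the robot, y to its left, z up, the work surface at z = 0. Lengths are in m, angles in rad, forces in N, time in s.
With the tool pointing down it reaches from about 0.275 to 1 m from the base axis. Payload 8.4 kg.
Tool frame: the origin (TCP) lies at the very end of the fingers, on their centre line; the grasp point (between the pads) lies 19 mm behind it; z points along the fingers, y is the line along which they close (so a half turn about z gives the same grasp; the last joint's range is limited). The gripper opens to 85 mm and grips with 20 to 120 N. Pads are 22 mm wide; open, the fingers measure 114 mm over their backs; the gripper's body (76 mm by 85 mm) begins 54 mm behind the grasp point. The pads swing forward as they close: fully open they stand 13 mm farther back than shut.
Start: joints at [1.21, 0.353, 1.633, -0, 1.155, -0.002], TCP at [0.219, 0.585, 0.231] pointing down, gripper open.
Joint ranges: [-2.63, 2.63], [-0.92, 2.1], [0.06, 2.66], [-1.3, 4.44], [0, 2.69], [-3.02, 3.02]. Speed limits (rad/s): [2.22, 2.22, 2.79, 3.14, 3.14, 3.14].

## Interface

Orientations are given as a 3x3 rotation matrix whose columns are the frame's x, y, z axes.
In Python, from bench import manip gives the robot as it stands.
- The arm moves only by the tool step_arm, never from a script. Its argument "motion" is a list of rows, each a list of 4 numbers: the shift along the tool's x, y, z scaled (see below), then the turn about the tool's z scaled (see below). In form: [[dx, dy, dz, spin], ...]. A call has 1 to 12 rows; each row is the pose to reach, as a shift and turn from the pose commanded when the call began, along the tool's axes at that moment, turning the shorter way round; what a row does not reach only later rows make up. The controller multiplies each number of a shift by 200 mm and each number of a turn by 180 degrees. A row lasts 1/8 s, in which the tool goes at most 62.5 mm and 10.7 degrees, less where a joint would pass 70% of its speed; a pose out of reach is approached as far as the arm can. A call with a number of a shift or a turn outside -1 to 1 is refused whole. A call with a gripper value outside its range is refused whole. "grip" is the gripper's target within -1 to 1 (fully open at 1, half-way at 0, shut at -1), set as the call begins (left out, the last holds). The fingers move at their own pace and stop on an object; the grip force is fixed at half the most. Time passes only in rows, so rows that repeat a pose let the fingers close. It gives the time, the measured TCP pose, the force, the opening and the grip force at its end, in the units of the state.
- manip.sense(): the state, without advancing time (a new reading comes with each control period).
- manip.read_camera(name): name is "side" or "top"; returns the picture (384x512x3 uint8, red, green, blue); there is no depth.
- manip.camera_params(name): a dict with "intrinsics" (3x3 intrinsics, pixels), "D" ([k1, k2, p1, p2, k3] as OpenCV has them; the pictures are not rectified), "rvec" (rotation vector, rad) and "tvec" (3), from world to camera coordinates, as OpenCV has them. Camera axes: x right, y down, z forward; pixel columns grow to the right and rows downward; lengths in m; the calibration is good to about 2 mm. A picture is of the moment at which its call begins. camera_params takes no time and is no camera call.
- manip.job_done(): hands the job in; it is judged then, once.
Trained networks look in the newest picture that a camera, given by its name, has taken for a name from the list of things; names that differ only in an ending like _2 or _b are one class to them, and where a whole thing is asked for, a point or a joint stands for the part that bears it (a point fixed in the world has none). Each returns a list of dicts, best first, with "confidence" (0 to 1); they miss things now and then, are a little off and sometimes report something else, mostly with a low value. They report only what shows in the picture. A call takes as long as a camera call.
- manip.search_frame(label, camera): "rect" ([left, top, width, height] in pixels, round what is visible of it).
- manip.spot_point(label, camera): "position" ([column, row] in pixels: a listed point, or the origin of a listed thing).
The state is a dict: "clock": time; "joint_pos": joint angles; "joint_velocities": joint speeds; "tau": joint torques, N m; "eef_pos": TCP position; "tcp_rot": TCP orientation; "force": force on the tool from outside, world axes, zero at the start; "torque": the same for the moment, N m; "opening": opening from 0.0 (shut) to 1.0 (fully open); "grasp_force": force on a finger pad.
Only numpy, scipy, OpenCV 4.12 (cv2) and the standard library are available. Lean on these libraries where they do the work, as an engineer would, in place of code of your own. Each camera call takes 0.05 s, during which the arm holds its last target. There are 200 camera calls.

## Task

The booklets in the desk press have set: back the press off by pushing its hand wheel round by the upright handle, anticlockwise seen from above, through exactly one full turn, so that the handle stands where it started. Push gently with the fingertips against the side of the handle, never gripping it, and leave the wheel standing still; do not shift or lift anything else on the desk.

Things in the scene. Friction and masses are not known exactly. Their poses are not given: they have to be found in the camera images.
- press: Booklet press fixed to the desk, 240 x 300 mm grey base plate 25 mm thick, two steel columns at its y = +-127 mm carrying a cross beam (top 131 mm above the desk), a steel platen clamping two booklets, and on top a level hand wheel. Origin: centre of the base's underside, on the wheel's upright axis; x and y along the base's 240 and 300 mm sides, z up.
- hub (a point): Centre of the hand wheel, on the axis, on top of its hub, 173 mm above the desk. Nothing of the wheel but its handle stands higher. The wheel has an aluminium rim of 178 mm outer diameter (bar 18 mm thick, its top 172 mm above the desk) and three spokes. It turns in place and does not rise.
- handle (a point): The wheel's one upright handle, a black cylinder 22 mm in diameter standing on the rim at the end of a spoke, 80 mm from the wheel's axis, from the rim up to 233 mm above the desk; fixed to the wheel, does not spin by itself. This point: on the handle's axis, at the centre of its flat top.
- wheel (a joint): Angle of the hand wheel, rad, growing anticlockwise seen from above, which raises the platen 6 mm a turn; it starts anywhere from -1.2 to 1.2, free up to 13, tight at -1.4. At 0 the handle is on the press's -x side. Turning takes about 3 to 5 N at the handle; the wheel stays where it is left.
- stamp: Wooden hand stamp, 34 mm in diameter, 66 mm tall, standing on the base plate of the press on its -x side, below the wheel. Origin: centre of its underside.
- stapler: Black stapler, 140 x 38 x 51 mm, loose on the desk beside the press. Origin: centre of its underside.
- jar: Lidded jar, 70 mm in diameter, 90 mm tall, loose on the desk beside the press. Origin: centre of its underside.
- mug: White mug, 80 mm in diameter, 90 mm tall, loose on the desk beside the press. Origin: centre of its underside.
- bottle: Bottle, 60 mm in diameter, 170 mm tall, loose on the desk beside the press. Origin: centre of its underside.
- pen: Black pen, 135 mm long, 10 mm thick, lying on the desk beyond the press. Origin: underside, middle of its length.

How it is judged:
On the way:
1. the handle is pushed round the far side of its circle, the push being on the handle itself (distance of handle from where it was at the start of the episode above 0.135 m and contact force between anything else and wheel_c0 above 0.5 N and value of joint wheel above 0.6 rad).
At the end, for the whole second after the job is handed in: The wheel has turned once anticlockwise: its angle lies one turn (not none, not two) past the start, the handle is within 15 mm of where it started, the wheel stands still (below 0.05 rad/s), and every bystander is within 20 mm of its start (distance of handle from where it was at the start of the episode below 0.015 m and value of joint wheel between 4.5 and 8.1 rad and velocity of joint wheel between -0.05 and 0.05 rad/s and distance of each of stamp, stapler, jar, mug, bottle, pen from where it was at the start of the episode below 0.02 m); the robot touches nothing.
It fails at once if the handle or wheel is gripped or pushed hard (over 30 N) (contact force between the fingers and wheel_c0 above 30 N).
It fails at once if something else on the desk is shifted or lifted by more than 20 mm (distance of any of stamp, stapler, jar, mug, bottle, pen from where it was at the start of the episode above 0.02 m).
It also fails if it takes over 58 s, if anything falls off the work surface, if the arm or the gripper's body presses on something with over 40 N, if the wrist force passes 120 N, or if a joint passes its speed limit or range.

## Working session

There is one attempt and no reset: what is moved stays moved. The work goes in short steps, Python scripts to look and compute and a tool call to move; the robot and the scene stay as the last step left them, time stands still between calls to the robot, and variables do not carry over. Pictures are saved under pics/ and viewed, at most 10 in all, crops included, and the job is handed in when it is done.

Besides the shell and the picture viewer there is one more tool, called by a JSON object that holds its "api" and its "payload". step_arm: Moves the arm, as the interface text tells. Shifts and turns lie within -1 to 1; 1 stands for 200 mm of shift or 180 degrees of turn. Its arguments: {"type":"object","properties":{"motion":{"type":"array","items":{"type":"array","items":{"type":"number","minimum":-1,"maximum":1}}},"grip":{"type":"number"}},"required":["motion"]}

```bash
mkdir -p pics; cat > h.py <<'E'
import numpy as np, cv2
from bench import manip
def ray(cam,px):
    p=manip.camera_params(cam);K=np.array(p["intrinsics"],float);D=np.array(p["D"],float)
    R,_=cv2.Rodrigues(np.array(p["rvec"],float));t=np.array(p["tvec"],float).ravel()
    u=cv2.undistortPoints(np.array([[px]],float),K,D).ravel()
    return -R.T@t, R.T@np.array([u[0],u[1],1])
def at_z(cam,px,z):
    c,d=ray(cam,px); return c+d*(z-c[2])/d[2]
E
python3 - <<'E'
from h import *
for c in("top","side"):
    im=manip.read_camera(c); cv2.imwrite(f"pics/{c}0.png",im[:,:,::-1])
    print(c,ray(c,(256,192))[0].round(3))
    for n,z in(("hub",.173),("handle",.233),("press",0),("stamp",.025),("stapler",0),("jar",0),("mug",0),("bottle",0),("pen",0)):
        for r in manip.spot_point(n,c)[:2]:
            print(n,np.round(r["position"],1),round(r["confidence"],2),at_z(c,r["position"],z).round(3))
s=manip.sense();print(s["clock"],s["eef_pos"],np.round(s["tcp_rot"],3),s["force"],s["opening"])
E
```

```text
top [0.426 0.046 0.957]
hub [271.5 199.6] 0.83 [ 0.525 -0.019  0.173]
handle [244.9 223.1] 0.8 [0.469 0.04  0.233]
press [267.7 207.2] 0.78 [ 0.526 -0.023  0.   ]
stamp [273.2 246.6] 0.42 [ 0.422 -0.036  0.025]
stapler [358.4 203.7] 0.82 [ 0.538 -0.271  0.   ]
stapler [245.4 225.5] 0.46 [0.477 0.036 0.   ]
jar [178.2 211.2] 0.63 [0.514 0.216 0.   ]
mug [346.1 269.7] 0.87 [ 0.363 -0.23   0.   ]
bottle [190.7 167.7] 0.6 [0.633 0.187 0.   ]
pen [178.1 211.9] 0.54 [0.512 0.216 0.   ]
pen [259.  152.8] 0.47 [0.677 0.    0.   ]
side [ 0.207 -0.601  0.743]
hub [247.6 207.2] 0.78 [ 0.519 -0.018  0.173]
handle [214.3 184.4] 0.69 [0.461 0.033 0.233]
press [252.3 255.8] 0.64 [ 0.524 -0.023  0.   ]
stamp [213.7 268.5] 0.72 [ 0.409 -0.027  0.025]
stapler [308.3 330.5] 0.62 [ 0.52  -0.277  0.   ]
stapler [213.5 271.6] 0.62 [ 0.411 -0.016  0.   ]
jar [209.4 208.5] 0.85 [0.509 0.217 0.   ]
jar [215.  182.7] 0.36 [0.583 0.33  0.   ]
mug [236.8 347.2] 0.7 [ 0.365 -0.228  0.   ]
bottle [247.6 201.5] 0.66 [0.628 0.183 0.   ]
bottle [292.9 231.3] 0.58 [ 0.672 -0.004  0.   ]
pen [294.5 233.7] 0.46 [ 0.67  -0.014 -0.   ]
1.0 [0.21946942 0.58520947 0.23128307] [[-0.936  0.351 -0.   ]
 [ 0.351  0.936 -0.   ]
 [ 0.    -0.    -1.   ]] [-0.25604571  0.05555005  0.58338483] 0.9973882900057397
```

```bash
python3 -c "
import cv2,numpy as np
a=cv2.imread('pics/top0.png')[90:310,130:400];b=cv2.imread('pics/side0.png')[130:370,150:380]
a=cv2.resize(a,(400,326));b=cv2.resize(b,(400,417))
o=np.zeros((417,800,3),np.uint8);o[:326,:400]=a;o[:,400:]=b
cv2.imwrite('pics/both0.png',o)"
```

```text
(no output)
```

View pics/both0.png

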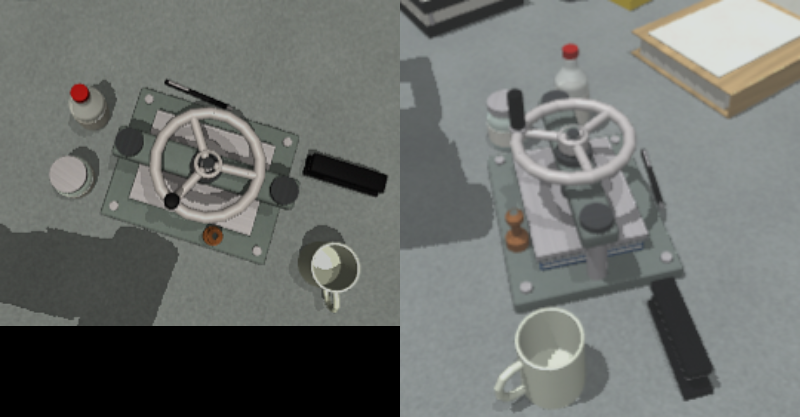

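The overview shows the handle at about (246,225) in the top image and the hub at (270,200), which agrees with the networks. The handle therefore sits at about 136° around the hub. I'll close the fingers, square the tool to the world axes and come in behind the handle.

{"api": "step_arm", "payload": {"motion": [[0,0,-0.35,-0.06],[0,0,-0.35,-0.1147],[-0.3,-0.2,-0.35,-0.1147],[-0.6,-0.4,-0.35,-0.1147],[-0.98,-0.64,-0.35,-0.1147],[-0.98,-0.64,-0.35,-0.1147],[-0.98,-0.64,-0.35,-0.1147]], "grip": -1}}

```text
clock: 1.88
eef_pos: [0.3596, 0.3942, 0.3016]
tcp_rot: [[-1.0, 0.002, 0.001], [0.002, 1.0, -0.0], [-0.001, -0.0, -1.0]]
force: [-0.7, 0.4, -0.5]
opening: 0.004
grasp_force: 0.0
```

```bash
python3 -c "
from h import *
s=manip.sense();print(s['clock'],s['eef_pos'],np.round(s['tcp_rot'],4),s['opening'])"
```

```text
1.875 [0.35958774 0.39423245 0.3015533 ] [[-1.0e+00  2.1e-03  6.0e-04]
 [ 2.1e-03  1.0e+00 -2.0e-04]
 [-6.0e-04 -2.0e-04 -1.0e+00]] 0.004139811554323079
```

{"api": "step_arm", "payload": {"motion": [[-0.2,-0.25,0,0],[-0.4,-0.5,0,0],[-0.6,-0.75,0,0],[-0.76,-1,0,0],[-0.76,-1,0,0]]}}

```text
clock: 2.5
eef_pos: [0.5121, 0.1944, 0.3012]
tcp_rot: [[-1.0, 0.002, 0.0], [0.002, 1.0, -0.0], [-0.0, -0.0, -1.0]]
force: [0.1, 0.9, -0.4]
opening: 0.004
grasp_force: 0.0
```

{"api": "step_arm", "payload": {"motion": [[0,-0.25,0,0],[0,-0.5,0,0],[0,-0.65,0,0],[0,-0.65,0,0],[0,-0.65,0,0]]}}

```text
clock: 3.12
eef_pos: [0.5105, 0.0682, 0.3014]
tcp_rot: [[-1.0, -0.002, 0.0], [-0.002, 1.0, 0.001], [-0.0, 0.001, -1.0]]
force: [0.2, 0.6, 0.9]
opening: 0.0
grasp_force: 0.0
```

```bash
python3 - <<'E'
from h import *
for c in("top","side"):
    im=manip.read_camera(c); cv2.imwrite(f"pics/{c}1.png",im[:,:,::-1])
    for n,z in(("hub",.173),("handle",.233)):
        for r in manip.spot_point(n,c)[:1]:
            print(c,n,np.round(r["position"],1),round(r["confidence"],2),at_z(c,r["position"],z).round(3))
a=cv2.imread('pics/top1.png')[120:300,150:350];b=cv2.imread('pics/side1.png')[100:280,150:350]
cv2.imwrite('pics/both1.png',cv2.resize(np.hstack([a,b]),(800,360)))
print(manip.sense()["eef_pos"])
E
```

```text
top hub [270.7 201.4] 0.85 [ 0.521 -0.018  0.173]
top handle [242.9 224. ] 0.69 [0.467 0.044 0.233]
side hub [248.  203.7] 0.64 [ 0.526 -0.007  0.173]
side handle [212.5 182.9] 0.78 [0.46  0.041 0.233]
[0.51052232 0.06751421 0.30122647]
```

View pics/both1.png

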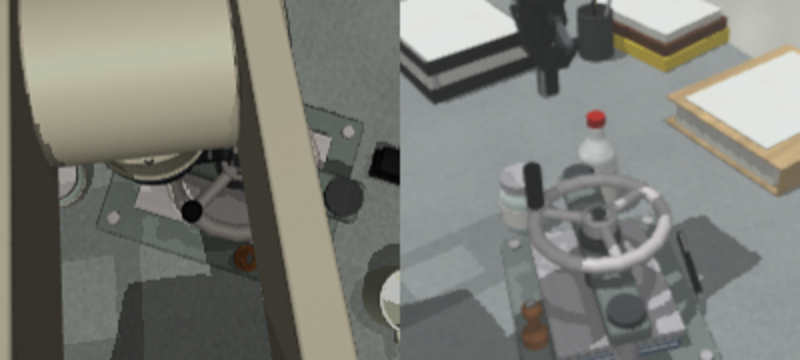

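{"api": "step_arm", "payload": {"motion": [[0,0,0.2,0],[0,0,0.4,0],[0,0,0.5,0],[0,0,0.5,0],[0,0,0.5,0]]}}

```text
clock: 4.05
eef_pos: [0.5112, 0.067, 0.2022]
tcp_rot: [[-1.0, -0.002, 0.001], [-0.002, 1.0, 0.0], [-0.001, 0.0, -1.0]]
force: [-0.1, 0.2, -0.1]
opening: 0.002
grasp_force: 0.0
```

```bash
python3 - <<'E'
from h import *
p=manip.sense()["eef_pos"][:2];print(manip.sense()["eef_pos"])
hub=np.array([.522,-.017])
segs=[(98,125)]+[(a,a+45) for a in range(125,440,45)]
for a,b in segs:
    th=np.radians(np.linspace(a,b,13)[1:])
    d=hub+.08*np.c_[np.cos(th),np.sin(th)]-p
    n=np.round(np.c_[-d[:,0],d[:,1]]/.2,2)
    print(a,b,[[float(x),float(y),0,0] for x,y in n])
    p=p+np.array([-n[-1,0],n[-1,1]])*.2
E
```

```text
[0.51120027 0.06701533 0.20219539]
98 125 [[0.02, -0.03, 0, 0], [0.03, -0.03, 0, 0], [0.05, -0.03, 0, 0], [0.06, -0.04, 0, 0], [0.08, -0.04, 0, 0], [0.09, -0.05, 0, 0], [0.11, -0.05, 0, 0], [0.12, -0.06, 0, 0], [0.14, -0.07, 0, 0], [0.15, -0.08, 0, 0], [0.16, -0.08, 0, 0], [0.18, -0.09, 0, 0]]
125 170 [[0.02, -0.02, 0, 0], [0.04, -0.04, 0, 0], [0.05, -0.05, 0, 0], [0.07, -0.07, 0, 0], [0.09, -0.09, 0, 0], [0.1, -0.12, 0, 0], [0.12, -0.14, 0, 0], [0.13, -0.16, 0, 0], [0.14, -0.19, 0, 0], [0.15, -0.21, 0, 0], [0.15, -0.24, 0, 0], [0.16, -0.26, 0, 0]]
170 215 [[0.0, -0.03, 0, 0], [0.01, -0.05, 0, 0], [0.01, -0.08, 0, 0], [0.0, -0.1, 0, 0], [0.0, -0.13, 0, 0], [-0.0, -0.16, 0, 0], [-0.01, -0.18, 0, 0], [-0.02, -0.21, 0, 0], [-0.03, -0.23, 0, 0], [-0.04, -0.25, 0, 0], [-0.05, -0.28, 0, 0], [-0.07, -0.3, 0, 0]]
215 260 [[-0.01, -0.02, 0, 0], [-0.03, -0.04, 0, 0], [-0.05, -0.06, 0, 0], [-0.07, -0.08, 0, 0], [-0.09, -0.09, 0, 0], [-0.11, -0.11, 0, 0], [-0.13, -0.12, 0, 0], [-0.15, -0.13, 0, 0], [-0.18, -0.14, 0, 0], [-0.2, -0.15, 0, 0], [-0.23, -0.16, 0, 0], [-0.25, -0.16, 0, 0]]
260 305 [[-
[... 308 characters left out ...]
.06, 0.05, 0, 0], [-0.08, 0.07, 0, 0], [-0.1, 0.09, 0, 0], [-0.11, 0.12, 0, 0], [-0.12, 0.14, 0, 0], [-0.14, 0.16, 0, 0], [-0.15, 0.18, 0, 0], [-0.16, 0.21, 0, 0], [-0.16, 0.23, 0, 0], [-0.17, 0.26, 0, 0]]
350 395 [[-0.0, 0.03, 0, 0], [-0.0, 0.05, 0, 0], [-0.0, 0.08, 0, 0], [-0.0, 0.1, 0, 0], [0.0, 0.13, 0, 0], [0.01, 0.16, 0, 0], [0.01, 0.18, 0, 0], [0.02, 0.21, 0, 0], [0.03, 0.23, 0, 0], [0.04, 0.25, 0, 0], [0.05, 0.28, 0, 0], [0.07, 0.3, 0, 0]]
395 440 [[0.01, 0.02, 0, 0], [0.03, 0.04, 0, 0], [0.05, 0.06, 0, 0], [0.07, 0.08, 0, 0], [0.09, 0.09, 0, 0], [0.11, 0.11, 0, 0], [0.13, 0.12, 0, 0], [0.16, 0.13, 0, 0], [0.18, 0.14, 0, 0], [0.21, 0.15, 0, 0], [0.23, 0.16, 0, 0], [0.26, 0.16, 0, 0]]
```

{"api": "step_arm", "payload": {"motion": [[0.02,-0.02,0,0],[0.03,-0.03,0,0],[0.05,-0.03,0,0],[0.06,-0.04,0,0],[0.08,-0.04,0,0],[0.09,-0.05,0,0],[0.11,-0.05,0,0],[0.12,-0.06,0,0],[0.14,-0.07,0,0],[0.15,-0.08,0,0],[0.16,-0.08,0,0],[0.18,-0.09,0,0]]}}

```text
clock: 5.55
eef_pos: [0.4763, 0.0484, 0.2019]
tcp_rot: [[-1.0, -0.002, 0.004], [-0.002, 1.0, -0.001], [-0.004, -0.001, -1.0]]
force: [7.1, -1.5, -0.4]
opening: 0.005
grasp_force: 2.8
```

```bash
python3 - <<'E'
from h import *
s=manip.sense();print(s['eef_pos'],s['force'])
for c in("top","side"):
    im=manip.read_camera(c); cv2.imwrite(f"pics/{c}2.png",im[:,:,::-1])
    for n,z in(("hub",.173),("handle",.233)):
        for r in manip.spot_point(n,c)[:1]:
            print(c,n,np.round(r["position"],1),round(r["confidence"],2),at_z(c,r["position"],z).round(3))
a=cv2.imread('pics/top2.png')[120:300,150:350];b=cv2.imread('pics/side2.png')[100:280,150:350]
cv2.imwrite('pics/both2.png',cv2.resize(np.hstack([a,b]),(800,360)))
E
```

```text
[0.47627046 0.04836737 0.20185657] [ 7.06023192 -1.54393872 -0.40011333]
side hub [248.4 206. ] 0.9 [ 0.523 -0.015  0.173]
side handle [214.2 183.4] 0.83 [0.462 0.037 0.233]
```

View pics/both2.png

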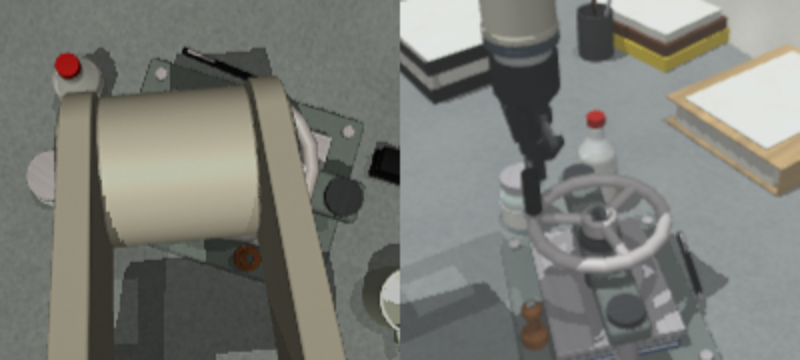

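The handle is at (214,183) in the side image with the shut fingertips against it. The contact force is about 7 N, so it's safe to carry on round.

{"api": "step_arm", "payload": {"motion": [[0.02,-0.02,0,0],[0.04,-0.04,0,0],[0.05,-0.05,0,0],[0.07,-0.07,0,0],[0.09,-0.09,0,0],[0.1,-0.12,0,0],[0.12,-0.14,0,0],[0.13,-0.16,0,0],[0.14,-0.19,0,0],[0.15,-0.21,0,0],[0.15,-0.24,0,0],[0.16,-0.26,0,0]]}}

```text
clock: 7.35
eef_pos: [0.4429, -0.0037, 0.2013]
tcp_rot: [[-1.0, -0.001, 0.0], [-0.001, 1.0, -0.0], [-0.0, -0.0, -1.0]]
force: [3.9, 3.7, -0.2]
opening: 0.001
grasp_force: 1.7
```

```bash
python3 - <<'E'
from h import *
s=manip.sense();print(s['eef_pos'],s['force'])
c="side"
im=manip.read_camera(c)
for n,z in(("hub",.173),("handle",.233)):
        for r in manip.spot_point(n,c)[:1]:
            print(c,n,np.round(r["position"],1),round(r["confidence"],2),at_z(c,r["position"],z).round(3))
b=im[100:280,150:350,::-1]
cv2.imwrite('pics/s3.png',cv2.resize(b,(500,450)))
E
```

```text
[ 0.44286716 -0.00372301  0.20133774] [ 3.85568653  3.68249127 -0.24061385]
side hub [248.8 205.7] 0.89 [ 0.524 -0.015  0.173]
side handle [219.5 201.9] 0.63 [ 0.442 -0.031  0.233]
```

View pics/s3.png

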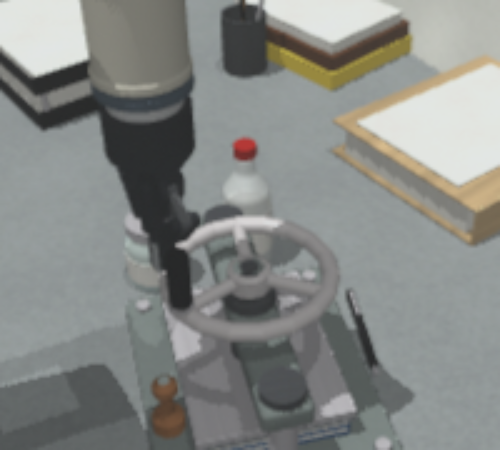

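The handle is following: its top is now at about (220,202) in the side image, ahead of the fingertips. I'll continue.

{"api": "step_arm", "payload": {"motion": [[0.0,-0.03,0,0],[0.01,-0.05,0,0],[0.01,-0.08,0,0],[0.0,-0.1,0,0],[0.0,-0.13,0,0],[0.0,-0.16,0,0],[-0.01,-0.18,0,0],[-0.02,-0.21,0,0],[-0.03,-0.23,0,0],[-0.04,-0.25,0,0],[-0.05,-0.28,0,0],[-0.07,-0.3,0,0]]}}

```text
clock: 9.0
eef_pos: [0.4563, -0.0639, 0.2011]
tcp_rot: [[-1.0, -0.002, -0.001], [-0.002, 1.0, -0.0], [0.001, -0.0, -1.0]]
force: [-2.1, 0.4, 1.4]
opening: -0.002
grasp_force: 2.0
```

{"api": "step_arm", "payload": {"motion": [[-0.01,-0.02,0,0],[-0.03,-0.04,0,0],[-0.05,-0.06,0,0],[-0.07,-0.08,0,0],[-0.09,-0.09,0,0],[-0.11,-0.11,0,0],[-0.13,-0.12,0,0],[-0.15,-0.13,0,0],[-0.18,-0.14,0,0],[-0.2,-0.15,0,0],[-0.23,-0.16,0,0],[-0.25,-0.16,0,0]]}}

```text
clock: 10.5
eef_pos: [0.5071, -0.0958, 0.2012]
tcp_rot: [[-1.0, -0.002, -0.0], [-0.002, 1.0, -0.001], [0.0, -0.001, -1.0]]
force: [-4.0, -2.8, 0.3]
opening: -0.001
grasp_force: 1.7
```

```bash
python3 - <<'E'
from h import *
s=manip.sense();print(s['eef_pos'],s['force'])
c="side"
im=manip.read_camera(c)
for n,z in(("hub",.173),("handle",.233)):
        for r in manip.spot_point(n,c)[:1]:
            print(c,n,np.round(r["position"],1),round(r["confidence"],2),at_z(c,r["position"],z).round(3))
b=im[100:280,150:350,::-1]
cv2.imwrite('pics/s4.png',cv2.resize(b,(500,450)))
E
```

```text
[ 0.50713401 -0.09576355  0.20124025] [-4.00594637 -2.7648191   0.2654832 ]
side hub [250.5 203.6] 0.65 [ 0.532 -0.01   0.173]
side handle [266.4 205.6] 0.59 [ 0.523 -0.097  0.233]
```

View pics/s4.png

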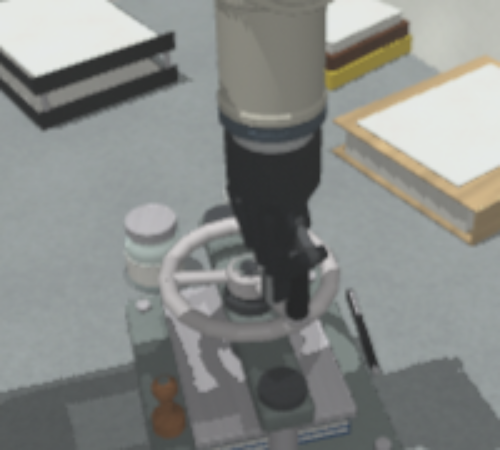

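The handle is at about (268,208) in the side image, on the rim just ahead of the fingers. Bystanders are undisturbed.

{"api": "step_arm", "payload": {"motion": [[-0.03,-0.01,0,0],[-0.06,-0.01,0,0],[-0.08,-0.01,0,0],[-0.11,-0.01,0,0],[-0.13,-0.01,0,0],[-0.16,0.0,0,0],[-0.19,0.01,0,0],[-0.21,0.01,0,0],[-0.24,0.02,0,0],[-0.26,0.04,0,0],[-0.28,0.05,0,0],[-0.3,0.06,0,0]]}}

```text
clock: 12.15
eef_pos: [0.5667, -0.0829, 0.2012]
tcp_rot: [[-1.0, -0.002, -0.001], [-0.002, 1.0, 0.0], [0.001, 0.0, -1.0]]
force: [-4.4, -0.2, 0.6]
opening: -0.0
grasp_force: 1.6
```

{"api": "step_arm", "payload": {"motion": [[-0.02,0.02,0,0],[-0.04,0.04,0,0],[-0.06,0.05,0,0],[-0.08,0.07,0,0],[-0.1,0.09,0,0],[-0.11,0.12,0,0],[-0.12,0.14,0,0],[-0.14,0.16,0,0],[-0.15,0.18,0,0],[-0.16,0.21,0,0],[-0.16,0.23,0,0],[-0.17,0.26,0,0]]}}

```text
clock: 13.65
eef_pos: [0.6007, -0.0309, 0.2014]
tcp_rot: [[-1.0, -0.002, -0.0], [-0.002, 1.0, -0.0], [0.0, -0.0, -1.0]]
force: [-2.2, -4.1, -0.1]
opening: 0.0
grasp_force: 1.7
```

{"api": "step_arm", "payload": {"motion": [[0.0,0.03,0,0],[0.0,0.05,0,0],[0.0,0.08,0,0],[0.0,0.1,0,0],[0.0,0.13,0,0],[0.01,0.16,0,0],[0.01,0.18,0,0],[0.02,0.21,0,0],[0.03,0.23,0,0],[0.04,0.25,0,0],[0.05,0.28,0,0],[0.07,0.3,0,0]]}}

```text
clock: 15.15
eef_pos: [0.5871, 0.0295, 0.2015]
tcp_rot: [[-1.0, -0.002, 0.001], [-0.002, 1.0, 0.0], [-0.001, 0.0, -1.0]]
force: [2.7, -2.5, -0.8]
opening: 0.001
grasp_force: 1.5
```

```bash
python3 - <<'E'
from h import *
s=manip.sense();print(s['eef_pos'],s['force'])
o=[]
for c in("top","side"):
    im=manip.read_camera(c); o.append(im[100:280,150:350,::-1])
    for n,z in(("hub",.173),("handle",.233)):
        for r in manip.spot_point(n,c)[:1]:
            print(c,n,np.round(r["position"],1),round(r["confidence"],2),at_z(c,r["position"],z).round(3))
cv2.imwrite('pics/s5.png',cv2.resize(np.hstack(o),(800,360)))
E
```

```text
[0.58712543 0.02950246 0.20154194] [ 2.69295308 -2.48227344 -0.81043057]
top hub [358.1 206.7] 0.43 [ 0.511 -0.213  0.173]
top handle [240. 173.] 0.65 [0.572 0.051 0.233]
side hub [248.8 205.7] 0.89 [ 0.524 -0.015  0.173]
side handle [250.3 166.1] 0.9 [0.57  0.053 0.233]
```

View pics/s5.png

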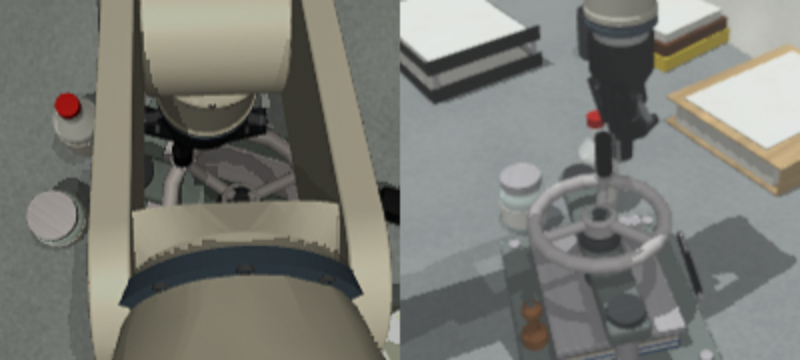

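The handle is at (250,166) in the side image, about 55° round, with the fingers right behind it. I'll continue.

{"api": "step_arm", "payload": {"motion": [[0.01,0.02,0,0],[0.03,0.04,0,0],[0.05,0.06,0,0],[0.07,0.08,0,0],[0.09,0.09,0,0],[0.11,0.11,0,0],[0.13,0.12,0,0],[0.16,0.13,0,0],[0.18,0.14,0,0],[0.21,0.15,0,0],[0.23,0.16,0,0],[0.26,0.16,0,0]]}}

```text
clock: 16.95
eef_pos: [0.5345, 0.0612, 0.2014]
tcp_rot: [[-1.0, -0.002, 0.001], [-0.002, 1.0, 0.001], [-0.001, 0.001, -1.0]]
force: [4.4, -0.4, 0.5]
opening: -0.001
grasp_force: 1.7
```

```bash
python3 - <<'E'
from h import *
s=manip.sense();p=s["eef_pos"][:2];print(s['eef_pos'],s['force'],s['clock'])
for c in("top","side"):
    im=manip.read_camera(c)
    for n,z in(("hub",.173),("handle",.233)):
        for r in manip.spot_point(n,c)[:1]:
            print(c,n,np.round(r["position"],1),round(r["confidence"],2),at_z(c,r["position"],z).round(3))
hub=np.array([.522,-.017])
th=np.radians(np.linspace(80,110,13)[1:])
d=hub+.08*np.c_[np.cos(th),np.sin(th)]-p
print(np.round(np.c_[-d[:,0],d[:,1]]/.2,2).tolist())
E
```

```text
[0.53448609 0.06120768 0.20139586] [ 4.35197204 -0.35534978  0.50862393] 16.95
top hub [270.3 198.1] 0.95 [ 0.528 -0.017  0.173]
top handle [232.2 201.7] 0.73 [0.512 0.066 0.233]
side hub [247.8 202.1] 0.73 [ 0.529 -0.002  0.173]
side handle [229.9 171.7] 0.76 [0.516 0.059 0.233]
[[0.01, 0.01], [0.03, 0.01], [0.04, 0.01], [0.06, 0.01], [0.08, 0.01], [0.1, 0.01], [0.11, 0.01], [0.13, 0.0], [0.15, -0.0], [0.17, -0.0], [0.18, -0.01], [0.2, -0.02]]
```

{"api": "step_arm", "payload": {"motion": [[0.01,0.01,0,0],[0.03,0.01,0,0],[0.04,0.01,0,0],[0.06,0.01,0,0],[0.08,0.01,0,0],[0.1,0.01,0,0],[0.11,0.01,0,0],[0.13,0.0,0,0],[0.15,0.0,0,0],[0.17,0.0,0,0],[0.18,-0.01,0,0],[0.2,-0.02,0,0]]}}

```text
clock: 18.75
eef_pos: [0.4943, 0.0571, 0.2014]
tcp_rot: [[-1.0, -0.001, -0.0], [-0.001, 1.0, 0.001], [0.0, 0.001, -1.0]]
force: [3.2, 1.7, 2.7]
opening: -0.001
grasp_force: 1.7
```

{"api": "step_arm", "payload": {"motion": [[-0.1,0.1,0,0],[-0.1,0.1,-0.2,0],[-0.1,0.2,-0.4,0],[-0.1,0.4,-0.4,0],[-0.1,0.7,-0.4,0],[-0.1,0.9,-0.4,0],[-0.1,1.0,-0.4,0],[-0.1,1.0,-0.4,0]]}}

```text
clock: 19.75
eef_pos: [0.5135, 0.257, 0.2806]
tcp_rot: [[-1.0, -0.003, -0.002], [-0.003, 1.0, -0.001], [0.002, -0.001, -1.0]]
force: [-0.1, -0.5, -0.1]
opening: 0.001
grasp_force: 0.0
```

```bash
python3 - <<'E'
from h import *
s=manip.sense();print(s['eef_pos'],s['clock'])
o=[]
for c in("top","side"):
    im=manip.read_camera(c);cv2.imwrite(f"pics/{c}6.png",im[:,:,::-1])
    for n,z in(("hub",.173),("handle",.233)):
        for r in manip.spot_point(n,c)[:1]:
            print(c,n,np.round(r["position"],1),round(r["confidence"],2),at_z(c,r["position"],z).round(3))
    y,x=(200,220) if c=="top" else (160,190)
    for k in (0,6): o.append(cv2.resize(cv2.imread(f"pics/{c}{k}.png")[y:y+50,x:x+70],(400,286),interpolation=cv2.INTER_CUBIC))
cv2.imwrite('pics/cmp6.png',np.vstack([np.hstack(o[:2]),np.hstack(o[2:])]))
E
```

```text
[0.51353359 0.25702869 0.28062554] 19.75
top hub [270.1 201.4] 0.72 [ 0.521 -0.016  0.173]
top handle [238.7 219.4] 0.64 [0.477 0.052 0.233]
side hub [246.8 205.3] 0.91 [ 0.521 -0.011  0.173]
side handle [214.2 179.2] 0.63 [0.469 0.052 0.233]
```

View pics/cmp6.png

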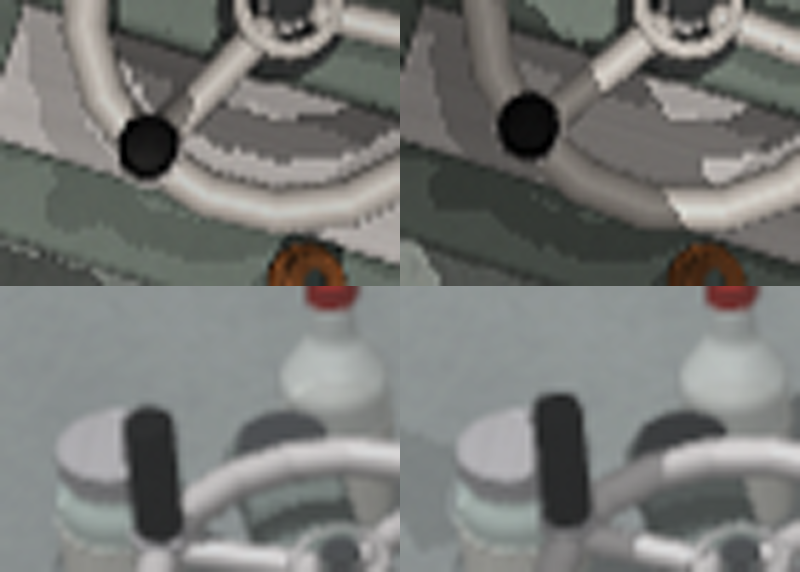

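Comparing start and now, the handle moved from (148,147) to (128,126) in the top crop, so it is about 11 mm short of its start. I'll go back and nudge it the rest of the way.

{"api": "step_arm", "payload": {"motion": [[0,-0.3,0,0],[0,-0.6,0,0],[0,-0.8,0,0],[0,-0.9,0.1,0],[0,-0.9,0.4,0],[0,-1,0.4,0],[0.06,-1,0.4,0],[0.1,-1,0.4,0],[0.11,-1,0.4,0],[0.12,-1,0.4,0],[0.13,-1,0.4,0],[0.14,-1,0.4,0]]}}

```text
clock: 21.55
eef_pos: [0.4874, 0.0567, 0.2017]
tcp_rot: [[-1.0, -0.002, 0.002], [-0.002, 1.0, -0.001], [-0.002, -0.001, -1.0]]
force: [7.2, -3.5, 0.5]
opening: -0.001
grasp_force: 3.2
```

{"api": "step_arm", "payload": {"motion": [[0,0,0,0],[-0.1,0.1,0,0],[-0.14,0.1,-0.2,0],[-0.14,0.2,-0.4,0],[-0.14,0.4,-0.4,0],[-0.14,0.7,-0.4,0],[-0.14,0.9,-0.4,0],[-0.14,1.0,-0.4,0],[-0.14,1.0,-0.4,0]]}}

```text
clock: 22.68
eef_pos: [0.5136, 0.2572, 0.2807]
tcp_rot: [[-1.0, -0.003, -0.001], [-0.003, 1.0, -0.001], [0.001, -0.001, -1.0]]
force: [-0.7, -0.6, -0.7]
opening: 0.002
grasp_force: 0.0
```

```bash
python3 - <<'E'
from h import *
s=manip.sense();print(s['eef_pos'],s['clock'])
o=[]
for c in("top","side"):
    im=manip.read_camera(c);cv2.imwrite(f"pics/{c}7.png",im[:,:,::-1])
    for n,z in(("hub",.173),("handle",.233)):
        for r in manip.spot_point(n,c)[:1]:
            print(c,n,np.round(r["position"],1),round(r["confidence"],2),at_z(c,r["position"],z).round(3))
    y,x=(200,220) if c=="top" else (160,190)
    for k in (0,7): o.append(cv2.resize(cv2.imread(f"pics/{c}{k}.png")[y:y+50,x:x+70],(400,286),interpolation=cv2.INTER_CUBIC))
cv2.imwrite('pics/cmp7.png',np.vstack([np.hstack(o[:2]),np.hstack(o[2:])]))
E
```

```text
[0.51361794 0.25723428 0.2807047 ] 22.675
top hub [267.6 201.7] 0.72 [ 0.52  -0.011  0.173]
top handle [243.8 222.1] 0.89 [0.471 0.042 0.233]
side hub [248.4 205.4] 0.95 [ 0.524 -0.013  0.173]
side handle [214.6 182.1] 0.75 [0.465 0.041 0.233]
```

View pics/cmp7.png

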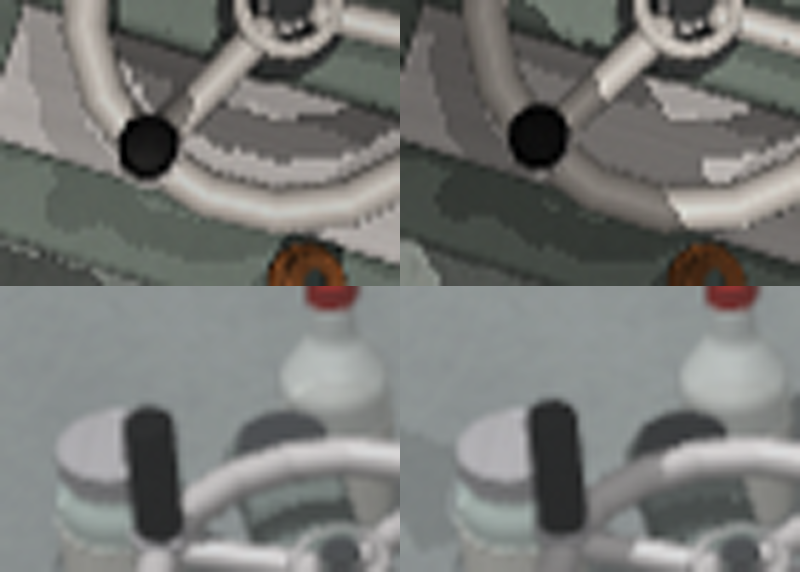

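The handle is now at (139,137) in the top crop against (148,147) at the start. That is about 5 mm off, well within 15 mm. The stamp, bottle and jar haven't moved and the arm is clear, so I'll hand in.

```bash
python3 -c "
from bench import manip
print(manip.job_done())"
```

```text
the job is handed in; nothing more can be done
None
```

I pushed the hand wheel one full turn anticlockwise by its handle, which now stands about 5 mm from its start (limit 15 mm). The arm is clear and the stamp, jar and bottle look unmoved; I didn't re-measure the stapler, mug or pen. The job is handed in, but no verdict was returned.

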